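# Sweep the tilted tray clean

## Task

Pick up the red bench wiper by its upright wooden grip and use it to sweep the two small wood offcuts down the tilted white tray and over its open lower edge, so that both end up in the blue catch box. Do not touch the offcuts with the gripper itself. Then stand the wiper upright on the table again and let go of it.

Things in the scene. Friction and masses are not known exactly. Their poses are not given: they have to be found in the camera images.
- tray: White tray fixed on a plywood stand, floor tilted 12 deg. Origin: middle of its open lower edge (lip), on the floor, 75 mm above the table. Axes: x across, y uphill along the floor, z square to it. Inside 104 wide, 150 long; side and back walls 5 thick, 25 high. Blue catch box fixed under the lip: inside 108 x 92, from 11 behind to 81 in front of the lip; rim 60, floor 12 above the table
- offcut_dark: dark brown wood offcut lying loose on the tray floor, held by friction only; 36 x 28 x 16 mm (its x, y, z), 20 g; origin at the centre of its underside; starts in the middle part of the tray, 70 to 90 mm uphill of the lip
- offcut_pale: pale wood offcut lying loose beside the dark one on the tray floor, held by friction only; 28 x 30 x 16 mm (its x, y, z), 20 g; origin at the centre of its underside; starts 70 to 90 mm uphill of the lip
- wiper_grip (a point): Centre of the bench wiper's pale wooden grip, 66 mm above its lower edge. Loose, stands on the table left of the tray. Black rubber edge and red foot: 84 wide (own x), 30 thick (y), 32 high; upright grip on it 56 wide (x), 22 thick (y), up to 96 mm. Hold it across y; it sweeps with its 84 mm wide face. 130 to 210 g. z up; yaw says how it stands
Not all that is in view belongs to the job. Several things have the shape of the offcut_pale; the one meant has the colours described above.

How it is judged:
On the way:
1. the wiper is brought to the tray, over its floor (x of wiper_grip in the frame of tray between -0.05 and 0.05 m and y of wiper_grip in the frame of tray between 0 and 0.17 m and z of wiper_grip in the frame of tray below 0.1 m), for 0.1 s.
At the end, for the whole second after the job is handed in: both offcuts lie inside the blue catch box (their centres within its walls and below its rim) and the wiper stands upright (within 10 degrees) on the table, released (x of offcut_dark in the frame of tray between -0.056 and 0.056 m and y of offcut_dark in the frame of tray between -0.092 and 0.01 m and height (world z) of each of offcut_dark, offcut_pale below 0.058 m and x of offcut_pale in the frame of tray between -0.056 and 0.056 m and y of offcut_pale in the frame of tray between -0.092 and 0.01 m and height (world z) of wiper_grip between 0.058 and 0.072 m and angle between wiper_grip's own z axis and vertical below 0.17 rad); the robot touches nothing.
It fails at once if the gripper's fingers touch an offcut (contact force between the fingers and offcut_dark above 0.3 N or contact force between the fingers and offcut_pale above 0.3 N).
It also fails if it takes over 45 s, if anything falls off the work surface, if the arm or the gripper's body presses on something with over 40 N, if the wrist force passes 120 N, or if a joint passes its speed limit or range.

## Robot

A 7-joint arm with a two-finger parallel gripper is mounted at the origin on the work surface; the furniture and walls round the work are solid. World frame = base frame: x ahead of the robot, y to its left, z up, the work surface at z = 0. Lengths are in m, angles in rad, forces in N, time in s.
With the tool pointing down it reaches from about 0.425 to 0.875 m from the base axis. Payload 4.7 kg.
Tool frame: the origin (TCP) lies at the very end of the fingers, on their centre line; the grasp point (between the pads) lies 19 mm behind it; z points along the fingers, y is the line along which they close (so a half turn about z gives the same grasp; the last joint's range is limited). The gripper opens to 85 mm and grips with 20 to 120 N. Pads are 22 mm wide; open, the fingers measure 114 mm over their backs; the gripper's body (76 mm by 85 mm) begins 54 mm behind the grasp point. The pads swing forward as they close: fully open they stand 13 mm farther back than shut.
Start: joints at [1.295, 0.321, -0.07, 1.45, 0.023, 1.371, -0.057], TCP at [0.186, -0.623, 0.231] pointing down, gripper open.
Joint ranges: [-2.86, 2.86], [-0.3, 2.09], [-1.38, 1.24], [0.06, 2.45], [-1.56, 4.7], [0.09, 2.05], [-2.69, 2.69]. Speed limits (rad/s): [2.57, 2.57, 3.14, 3.14, 3.14, 3.14, 3.14].

## Interface

Orientations are given as a rotation vector (axis times angle).
In Python, from bench import env, cams, order, recognise, regions_of gives the robot as it stands.
- The arm moves only by the tool step_arm, never from a script. Its argument "moves" is one flat list of numbers, 6 for each row, row after row: the shift along the world's x, y, z scaled (see below), then the turn, a rotation vector about the world's x, y, z scaled (see below). In form: [dx, dy, dz, rx, ry, rz, dx, dy, dz, rx, ry, rz, ...]. A call has 1 to 20 rows; each row shifts and turns the commanded pose from where the row before left it; what a row does not reach is not made up. The controller multiplies each number of a shift by 0.05 m and each number of a turn by 4 degrees. A row lasts 1/10 s, in which the tool goes at most 50 mm and 8.59 degrees, less where a joint would pass 70% of its speed; a pose out of reach is approached as far as the arm can. A call with a number of a shift or a turn outside -1 to 1 is refused whole. A call with a gripper value outside its range is refused whole. "claw" is the opening, from -1 (shut) to 1 (fully open), set as the call begins (left out, the last holds). The fingers move at their own pace and stop on an object; "grip_force" is the grip in N (left out, the last holds). Time passes only in rows, so rows that do not move let the fingers close. It gives the time, the measured TCP pose, the force, the opening and the grip force at its end, in the units of the state.
- env.get_state(): the state, without advancing time (a new reading comes with each control period).
- cams.grab_frame(name): name is "scene" or "side" or "wrist"; returns a dict with "pixels" (420x560x3 uint8, blue, green, red), "K" (3x3 intrinsics, pixels), "rvec" (rotation vector, rad) and "tvec" (3), from world to camera coordinates, as OpenCV has them. Camera axes: x right, y down, z forward; pixel columns grow to the right and rows downward; lengths in m; the calibration is good to about 2 mm. The wrist camera is an equidistant fisheye: a pixel r from the principal point sees the ray r / f radians off the axis. A picture is of the moment at which its call begins. There is no depth.
- order.sign_off(): hands the job in; it is judged then, once.
Trained networks look in a picture, given as the dict that the camera call returned (one of the last four; its "shot" number tells which), for a name from the list of things; names that differ only in an ending like _2 or _b are one class to them, and where a whole thing is asked for, a point or a joint stands for the part that bears it (a point fixed in the world has none). Each returns a list of dicts, best first, with "confidence" (0 to 1); they miss things now and then, are a little off and sometimes report something else, mostly with a low value. They report only what shows in the picture. A call takes as long as a camera call. They do not tell look-alikes from the thing itself.
- recognise(picture, query): "pixel" ([column, row] in pixels, amid what is visible of it).
- regions_of(picture, query): "region" (420x560 bool, what is visible of it) and "pixel" ([column, row] in pixels, amid what is visible of it).
The state is a dict: "clock": time; "joints": joint angles; "joint_vel": joint speeds; "effort": joint torques, N m; "eef_pos": TCP position; "eef_rot": TCP orientation; "ft_force": force on the tool from outside, world axes, zero at the start; "ft_torque": the same for the moment, N m; "finger_gap": finger opening in m; "finger_force": force on a finger pad.
Only numpy, scipy, OpenCV 4.12 (cv2) and the standard library are available. Lean on these libraries where they do the work, as an engineer would, in place of code of your own. Each camera call takes 0.05 s, during which the arm holds its last target. There are 200 camera calls.

## Working session

There is one attempt and no reset: what is moved stays moved. The work goes in short steps, Python scripts to look and compute and a tool call to move; the robot and the scene stay as the last step left them, time stands still between calls to the robot, and variables do not carry over. Pictures are saved under pics/ and viewed, at most 10 in all, crops included, and the job is handed in when it is done.

Besides the shell and the picture viewer there is one more tool, called after "Emit:" as name(argument=value, ...) on one line, values as JSON. step_arm: Moves the arm, as the interface text tells. Its arguments: {"type":"object","properties":{"moves":{"type":"array"},"claw":{"type":"number"},"grip_force":{"type":"number"}},"required":["moves"]}

```bash
mkdir -p pics; ls
cat > h.py <<'E'
from bench import env, cams, order, recognise, regions_of
import numpy as np, cv2
from scipy.spatial.transform import Rotation as R
np.set_printoptions(precision=4,suppress=True)
E
python3 - <<'E'
from h import *
s=env.get_state(); print(s['clock'],s['eef_pos'],s['eef_rot'],s['finger_gap'])
for n in ['scene','side']:
    f=cams.grab_frame(n); cv2.imwrite(f'pics/{n}0.png',f['pixels'])
    print(n,f['K'].tolist(),f['rvec'],f['tvec'], 'campos',-cv2.Rodrigues(np.array(f['rvec']))[0].T@np.array(f['tvec']).ravel())
    for q in ['tray','offcut_dark','offcut_pale','wiper_grip']:
        for r in recognise(f,q): print(q,r['pixel'],r['confidence'])
E
```

```text
pics
0.0 [ 0.1856 -0.6224  0.2302] [-3.1067 -0.4534  0.0006] 0.08563931819646518
scene [[486.6627014889772, 0.0, 283.9507685312758], [0.0, 486.6627014889772, 201.10954011380224], [0.0, 0.0, 1.0]] [ 2.0718 -0.6577  0.3547] [-0.3526  0.2967  0.6898] campos [ 0.0496 -0.5412  0.6268]
tray [313.8, 232.4] 0.84
offcut_dark [291.8, 204.2] 0.76
offcut_pale [386.0, 292.3] 0.8
offcut_pale [226.7, 231.7] 0.68
offcut_pale [338.4, 337.7] 0.66
offcut_pale [310.3, 194.7] 0.61
offcut_pale [285.8, 284.6] 0.59
wiper_grip [230.4, 191.4] 0.87
side [[525.1301529407801, 0.0, 278.300389095535], [0.0, 525.1301529407801, 205.51473561266698], [0.0, 0.0, 1.0]] [ 2.178  -0.5777  0.3086] [-0.4041  0.2657  0.6779] campos [ 0.1515 -0.5166  0.6353]
tray [302.3, 230.1] 0.8
offcut_dark [275.8, 190.3] 0.72
offcut_pale [303.6, 352.3] 0.94
offcut_pale [375.9, 306.6] 0.82
offcut_pale [261.0, 287.5] 0.64
offcut_pale [303.5, 182.5] 0.51
offcut_pale [274.7, 188.6] 0.51
wiper_grip [218.5, 169.2] 0.65
```

View pics/scene0.png

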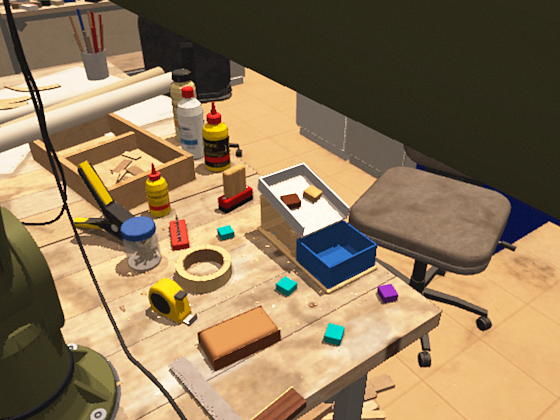

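View pics/side0.png

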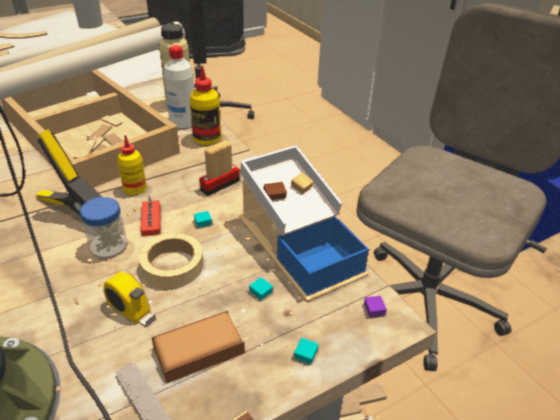

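Scene: the wiper is at (234,188) and the white tray at about (305,195), with the dark offcut at (291,201), a pale offcut at (313,193) and the blue box at (337,252). Candidates for offcut_pale in scene pixels:
- (226,232), (286,285) and (334,334): teal
- (388,293): purple
- (313,193): pale wood, on the tray beside the dark one. Only this one fits the colour and place described.

I'll check it in an enlarged crop.

Run:
```python
from h import *
a=cv2.imread('pics/scene0.png')[150:290,210:385]; b=cv2.imread('pics/side0.png')[130:300,190:375]
cv2.imwrite('pics/c1.png',cv2.resize(a,None,fx=4,fy=4,interpolation=cv2.INTER_CUBIC))
cv2.imwrite('pics/c2.png',cv2.resize(b,None,fx=3.5,fy=3.5,interpolation=cv2.INTER_CUBIC))
```

```text
(no output)
```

View pics/c1.png

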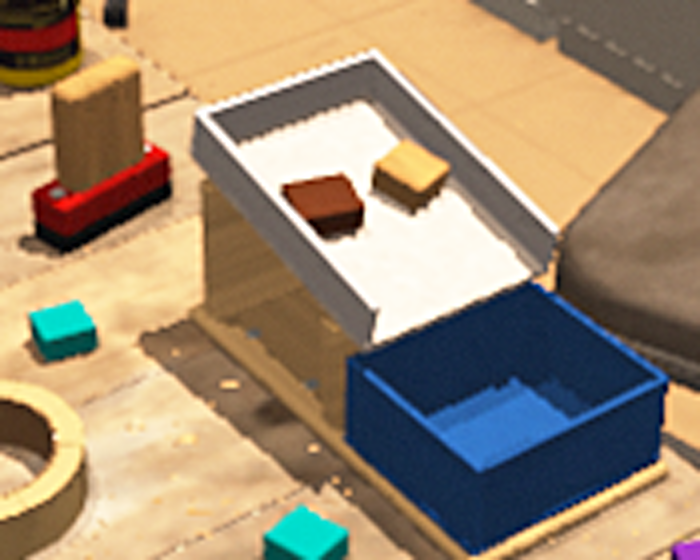

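View pics/c2.png

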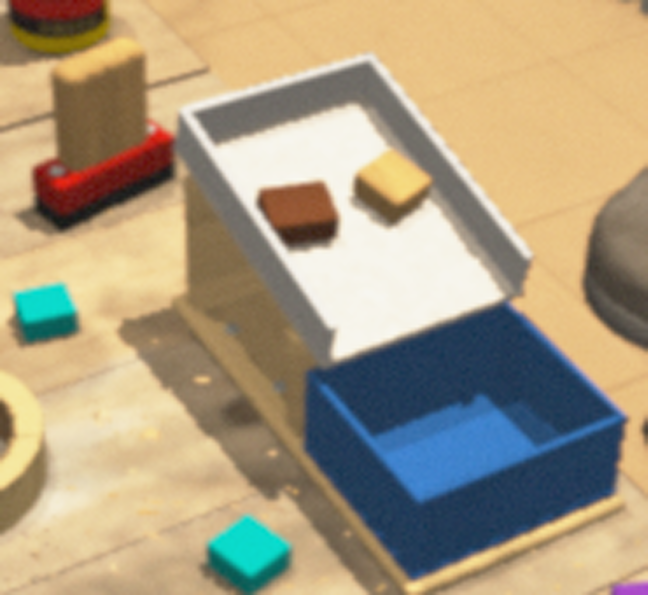

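The crops confirm it: the pale wood block at scene (313,193) lies beside the dark one on the tray. Next I'll fit the poses from clicked tray corners and the network masks.

```bash
cat >> h.py <<'E'
from scipy.optimize import least_squares, minimize
def proj(f,P): return cv2.projectPoints(np.asarray(P,float).reshape(-1,3),np.array(f['rvec'],float),np.array(f['tvec'],float),np.array(f['K']),None)[0].reshape(-1,2)
def trayT(p):
    return R.from_euler('zx',[p[2],np.deg2rad(12)]), np.array([p[0],p[1],.075])
def box(x,y,z0,z1): return np.array([[a*x/2,b*y/2,c] for a in(-1,1) for b in(-1,1) for c in(z0,z1)])
def fitmask(fs,ms,parts,toworld,p0):
    def cost(p):
        c=0
        for f,m in zip(fs,ms):
            s=np.zeros((420*4,560*4),np.uint8)
            for P in parts:
                q=proj(f,toworld(p,P)); h=cv2.convexHull(((q+.5)*4).astype(np.int32)); cv2.fillConvexPoly(s,h,1)
            M=cv2.resize(m.astype(np.uint8),None,fx=4,fy=4,interpolation=0)
            c+=1-(s&M).sum()/max(1,(s|M).sum())
        return c/len(fs)
    best=None
    for yaw in np.arange(0,np.pi,np.pi/6):
        r=minimize(cost,[p0[0],p0[1],yaw],method='Nelder-Mead',options=dict(initial_simplex=[[p0[0],p0[1],yaw],[p0[0]+.015,p0[1],yaw],[p0[0],p0[1]+.015,yaw],[p0[0],p0[1],yaw+.3]],xatol=1e-4,fatol=1e-4,maxiter=150))
        if best is None or r.fun<best.fun: best=r
    return best
def ray(f,px):
    Rm=cv2.Rodrigues(np.array(f['rvec'],float))[0]; c=-Rm.T@np.array(f['tvec'],float).ravel()
    d=Rm.T@np.linalg.inv(f['K'])@np.array([px[0],px[1],1.]); return c,d
def planez(f,px,z): c,d=ray(f,px); return c+d*(z-c[2])/d[2]
E
cat > m.py <<'E'
from h import *
fs=[cams.grab_frame('scene'),cams.grab_frame('side')]
M=np.array([[-.057,.155,.025],[.057,.155,.025],[.057,0,.025],[-.0545,0,.025],[.052,.15,0],[-.052,0,0],[.052,0,0]])
c1=np.array([[197,112],[375,50],[556,235],[377,310],[365,100],[378,345],[530,280]]);c2=np.array([[182,115],[372,57],[530,258],[336,332],[362,105],[332,360],[515,298]])
u=[(c1+.5)/4-.5+[210,150],(c2+.5)/3.5-.5+[190,130]]
def res(p):
    r,t=trayT(p); W=r.apply(M)+t
    return np.concatenate([(proj(f,W)-x).ravel() for f,x in zip(fs,u)])
best=min((least_squares(res,[.55,-.5,y],loss='soft_l1') for y in np.arange(-3,3,.5)),key=lambda r:r.cost)
p=best.x; print('tray',p); print(best.fun.reshape(2,-1,2))
r,t=trayT(p)
W=lambda p,P: R.from_euler('z',p[2]).apply(P)+[p[0],p[1],0]
ms=[]
for f in fs: g=regions_of(f,'wiper_grip')[0]; ms.append(g['region']); print(g['pixel'],g['confidence'],g['region'].sum())
b=fitmask(fs,ms,[box(.084,.030,0,.032),box(.056,.022,.03,.096)],W,planez(fs[0],[232,190],.04)[:2]); print('wiper',b.x,b.fun)
for q,d,px in [('offcut_dark',(.036,.028),(291,202)),('offcut_pale',(.028,.030),(312,194))]:
    ms=[];f2=[]
    for f,px in zip(fs,[px,{'offcut_dark':(276,190),'offcut_pale':(302,183)}[q]]):
        gs=regions_of(f,q); g=min(gs,key=lambda g:np.hypot(*(np.array(g['pixel'])-px))); print(q,g['pixel'],g['region'].sum(),g['confidence'])
        if np.hypot(*(np.array(g['pixel'])-px))<8: ms.append(g['region']); f2.append(f)
    b=fitmask(f2,ms,[box(*d,0,.016)],lambda a,P:r.apply(R.from_euler('z',a[2]).apply(P)+[a[0],a[1],0])+t,[0,.08]); print(q,b.x,b.fun)
E
python3 m.py
```

```text
tray [ 0.5451  0.0262 -0.0071]
[[[-1.3632  0.4362]
  [-0.0628  0.2601]
  [ 1.3017 -0.1857]
  [-0.2441  0.6247]
  [ 0.1962 -1.1338]
  [-1.3976  0.6612]
  [ 3.171  -1.5124]]

 [[-1.4412 -1.2068]
  [ 0.2354 -0.7588]
  [ 1.6322  0.6554]
  [-0.5317  0.0219]
  [ 0.1172 -2.0728]
  [-0.1323  1.2806]
  [ 0.339  -0.2158]]]
[236.3, 189.2] 0.57 1116
[219.1, 169.9] 0.64 1525
wiper [0.4997 0.2927 3.4669] 0.08057403506809208
offcut_dark [291.6, 204.7] 213 0.74
offcut_dark [272.6, 187.8] 356 0.66
offcut_dark [-0.0238  0.085  -0.3454] 0.23955264336389565
offcut_pale [312.9, 196.1] 227 0.63
offcut_pale [303.3, 183.8] 318 0.76
offcut_pale [0.0275 0.0819 0.3726] 0.11567791996084187
```

Run:
```python
from h import *
f=cams.grab_frame('scene'); g=cams.grab_frame('side')
for n,a,b in [('bigbottle base',(216,168),(206,141)),('yellow small base',(158,214),(132,192)),('tray stand back left base',(259,229),(241,216)),('box frame corner wall',(190,165),(178,140))]:
    print(n,planez(f,a,0),planez(g,b,0))
def tri(a,b):
    A=[];B=[]
    for F,p in((f,a),(g,b)):
        c,d=ray(F,p); d/=np.linalg.norm(d); Q=np.eye(3)-np.outer(d,d); A.append(Q);B.append(Q@c)
    return np.linalg.lstsq(np.vstack(A),np.hstack(B),rcond=None)[0]
print('bigtop',tri((213,103),(204,78)),'white top',tri((188,89),(176,48)), 'small top',tri((154,168),(127,139)))
```

```text
bigbottle base [0.5454 0.4693 0.    ] [0.5469 0.4671 0.    ]
yellow small base [0.3372 0.3585 0.    ] [0.336  0.3571 0.    ]
tray stand back left base [0.4925 0.1795 0.    ] [0.4928 0.1837 0.    ]
box frame corner wall [0.497  0.5232 0.    ] [0.4919 0.5019 0.    ]
bigtop [0.5    0.3511 0.2209] white top [0.5275 0.5512 0.1947] small top [0.3472 0.3646 0.1143]
```

Emit:
step_arm(moves=[0.66,0.43,0.1,0,0,0,0.66,0.43,0.1,0,0,0,0.66,0.43,0.1,0,0,0,0.66,0.43,0.1,0,0,0,0.66,0.43,0,0,0,0,0.66,0.43,0,0,0,0,0.66,0.43,0,0,0,0,0.66,0.43,0,0,0,0,0.22,0.75,0,0,0,0,0.22,0.75,0,0,0,0,0.22,0.75,0,0,0,0,0.22,0.75,0,0,0,0,0.22,0.75,0,0,0,0,0.22,0.75,0,0,0,0,0.22,0.75,0,0,0,0,0.22,0.75,0,0,0,0,0.22,0.75,0,0,0,0,0.22,0.75,0,0,0,0,0.22,0.75,0,0,0,0,0.22,0.75,0,0,0,0], claw=1)

```text
clock: 3.0
eef_pos: [0.582, 0.0005, 0.2516]
eef_rot: [3.108, 0.453, 0.001]
ft_force: [0.0, -0.9, 0.2]
finger_gap: 0.0853
finger_force: 0.0
```

```bash
cat >> h.py <<'E'
def fproj(f,P):
    C=np.asarray(P,float).reshape(-1,3)@cv2.Rodrigues(np.array(f['rvec'],float))[0].T+np.array(f['tvec'],float).ravel()
    th=np.arctan2(np.hypot(C[:,0],C[:,1]),C[:,2]); ph=np.arctan2(C[:,1],C[:,0]); K=np.array(f['K'])
    return np.c_[K[0,2]+K[0,0]*th*np.cos(ph),K[1,2]+K[1,1]*th*np.sin(ph)]
E
cat > w.py <<'E'
from h import *
import sys
f=cams.grab_frame('wrist'); im=cv2.resize(f['pixels'],(560,420))
im=cv2.resize(im,None,fx=1.4,fy=1.4,interpolation=cv2.INTER_CUBIC)
r,t=trayT([.5451,.0262,-.0071])
def draw(P,c):
    for u in fproj(f,P): cv2.circle(im,tuple(((u+.5)*1.4).astype(int)),2,c,-1)
draw(r.apply([[-.057,.155,.025],[.057,.155,.025],[.057,0,.025],[-.057,0,.025],[-.052,0,0],[.052,0,0],[-.052,.15,0],[.052,.15,0]])+t,(0,0,255))
for a,d in(([-.0238,.085,-.3454],(.036,.028)),([.0275,.0819,.3726],(.028,.03))):
    draw(r.apply(R.from_euler('z',a[2]).apply(box(*d,0.016,.016))+[a[0],a[1],0])+t,(255,0,255))
wp=R.from_euler('z',.3253); draw(wp.apply(np.vstack([box(.084,.03,0,.032),box(.056,.022,.096,.096)]))+[.4997,.2927,0],(0,255,0))
cv2.imwrite(sys.argv[1],im)
for q in ['wiper_grip','offcut_dark','offcut_pale','tray']: print(q,[(g['pixel'],g['confidence']) for g in recognise(f,q)][:3])
E
python3 w.py pics/w1.png
```

```text
wiper_grip [([52.3, 186.1], 0.56)]
offcut_dark [([159.6, 224.7], 0.6), ([169.1, 173.6], 0.53)]
offcut_pale [([368.6, 214.9], 0.9), ([250.6, 281.8], 0.89), ([170.0, 174.0], 0.8)]
tray [([208.5, 199.5], 0.78)]
```

View pics/w1.png

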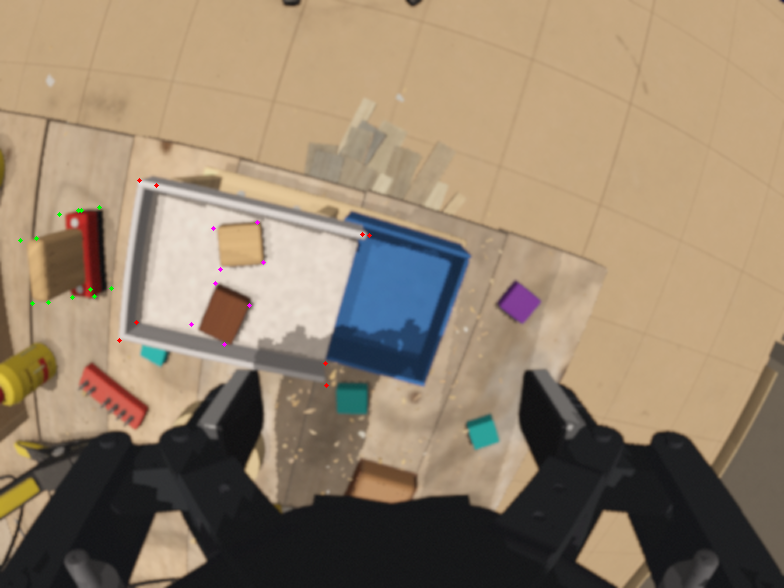

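The overlay is within a few mm. In this picture the dark offcut is at (225,315), the pale one at (241,244) and the wiper foot at (86,252), with a yaw about 5° off my fit. I'll move nearer and refit from the wrist view.

Emit:
step_arm(moves=[-0.33,0.6,0,0,0,0,-0.33,0.6,0,0,0,0,-0.33,0.6,0,0,0,0,-0.33,0.6,0,0,0,0,-0.33,0.6,0,0,0,0,-0.33,0.6,0,0,0,0,-0.33,0.6,0,0,0,0,-0.33,0.6,0,0,0,0,0,0,0,0,0,0,0,0,0,0,0,0])

```text
clock: 4.25
eef_pos: [0.4501, 0.2381, 0.2515]
eef_rot: [3.108, 0.452, 0.001]
ft_force: [0.1, -0.2, -0.5]
finger_gap: 0.0855
finger_force: 0.0
```

```bash
cat > w2.py <<'E'
from h import *
import h
f=cams.grab_frame('wrist'); s=env.get_state(); print(s['clock'],s['eef_pos'])
cv2.imwrite('pics/w2.png',cv2.resize(f['pixels'],None,fx=1.4,fy=1.4,interpolation=cv2.INTER_CUBIC))
h.proj=fproj
W=lambda p,P: R.from_euler('z',p[2]).apply(P)+[p[0],p[1],0]
for g in regions_of(f,'wiper_grip'):
    print(g['pixel'],g['confidence'],g['region'].sum())
    b=fitmask([f],[g['region']],[box(.084,.030,0,.032),box(.056,.022,.03,.096)],W,[.4997,.2927]); print('wiper',b.x,b.fun)
E
python3 w2.py
```

```text
4.3 [0.4506 0.2372 0.2514]
[242.8, 128.1] 0.76 2289
wiper [0.4991 0.2916 0.2083] 0.07664951573849876
```

View pics/w2.png

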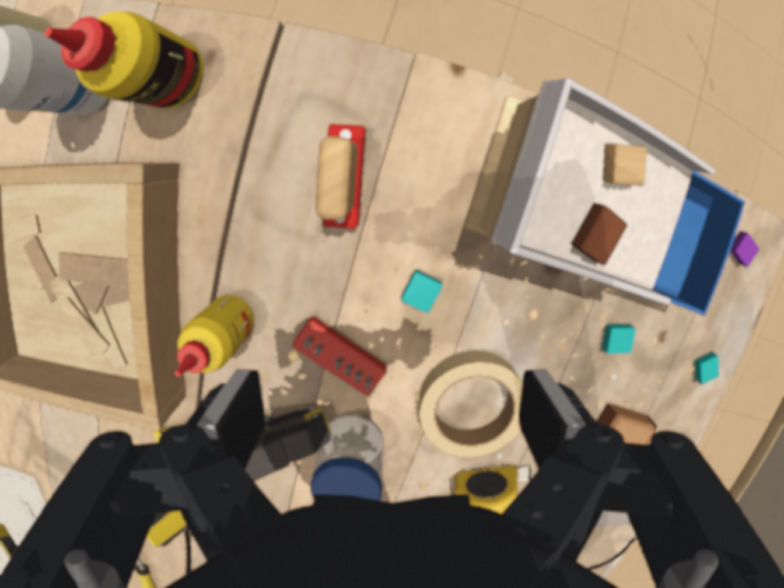

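Run:
```python
from h import *
f=cams.grab_frame('wrist'); np.save('wf.npy',f,allow_pickle=True)
r,t=trayT([.5451,.0262,-.0071])
im=cv2.resize(f['pixels'][45:235,340:540],None,fx=3.1,fy=3.1,interpolation=cv2.INTER_CUBIC)
P=np.array([[-.057,.155,.025],[.057,.155,.025],[.057,0,.025],[-.057,0,.025],[-.052,0,0],[.052,0,0],[-.052,.15,0],[.052,.15,0]])
for u in fproj(f,r.apply(P)+t): v=(u-[340,45]+.5)*3.1-.5; cv2.circle(im,tuple(v.astype(int)),2,(0,0,255),-1); print(v)
cv2.imwrite('pics/w3.png',im)
```

```text
[ 75.8789 425.3096]
[201.8541  33.5354]
[531.3557 238.5173]
[427.3867 540.0348]
[388.1159 503.8921]
[478.0213 241.9825]
[ 58.6823 392.1507]
[164.7637  62.6004]
```

View pics/w3.png

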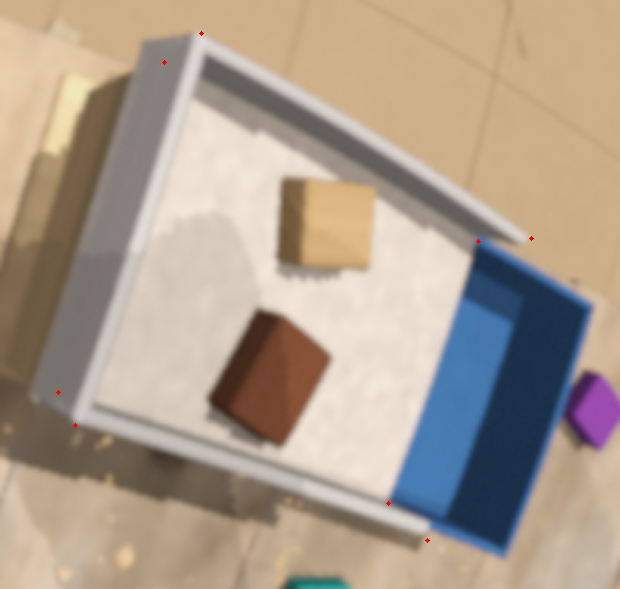

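The tray estimate holds to about 1.5 mm. Wiper: (0.499, 0.292), yaw 0.208. Now the approach and grasp.

Emit:
step_arm(moves=[0.242,0.272,0,0,0,-0.29,0.242,0.272,0,0,0,-0.29,0.242,0.272,0,0,0,-0.29,0.242,0.272,0,0,0,-0.3,0,0,-0.5,0,0,0,0,0,-0.5,0,0,0,0,0,-0.5,0,0,0,0,0,-0.5,0,0,0,0,0,-0.5,0,0,0,0,0,-0.5,0,0,0,0,0,-0.5,0,0,0,0,0,-0.5,0,0,0,0,0,0,0,0,0,0,0,0,0,0,0])

```text
clock: 5.8
eef_pos: [0.4987, 0.2925, 0.0513]
eef_rot: [3.125, 0.323, -0.001]
ft_force: [-0.3, -0.0, -0.3]
finger_gap: 0.0854
finger_force: 0.0
```

Emit:
step_arm(moves=[0,0,0,0,0,0,0,0,0,0,0,0,0,0,0,0,0,0,0,0,0,0,0,0,0,0,0,0,0,0,0,0,0,0,0,0,0,0,0,0,0,0,0,0,0,0,0,0,0,0,0,0,0,0,0,0,0,0,0,0], claw=-1, grip_force=60)

```text
clock: 6.8
eef_pos: [0.4985, 0.2937, 0.0519]
eef_rot: [-3.125, -0.326, -0.001]
ft_force: [0.2, -1.0, 5.1]
finger_gap: 0.0211
finger_force: 59.3
```

Emit:
step_arm(moves=[0,0,0.4,0,0,0,0,0,0.8,0,0,0,0,0,0.8,0,0,0,0,0,0.8,0,0,0,0,0,0.8,0,0,0,0,0,0.4,0,0,0,0.119,-0.428,-0.046,0,0,-0.77,0.119,-0.428,-0.046,0,0,-0.77,0.119,-0.428,-0.046,0,0,-0.77,0.119,-0.428,-0.046,0,0,-0.77,0.119,-0.428,-0.046,0.75,0,0,0.119,-0.428,-0.046,0.75,0,0,0.119,-0.428,-0.046,0.75,0,0,0.119,-0.428,-0.046,0.75,0,0,0,0,0,0,0,0,0,0,0,0,0,0,0,0,0,0,0,0])

```text
clock: 8.5
eef_pos: [0.5453, 0.1226, 0.2325]
eef_rot: [-2.932, 0.011, 0.003]
ft_force: [-0.1, -0.2, -1.4]
finger_gap: 0.0213
finger_force: 59.1
```

```bash
cat > ov.py <<'E'
from h import *
import sys
s=env.get_state(); p=np.array(s['eef_pos']); T=R.from_rotvec(s['eef_rot']); r,t=trayT([.5451,.0262,-.0071])
print(s['clock'],p,'TCP in tray',r.inv().apply(p-t),'tool axes in tray\n',(r.inv()*T).as_matrix(), s['finger_gap'],s['ft_force'])
f=cams.grab_frame('scene')
im=f['pixels'].copy()
sg=T*R.from_euler('x',np.pi)  # wiper frame: y along closing, z up
lo=T.apply([0,0,.052])+p
Wp=lambda P: T.apply(np.c_[P[:,1]*0+P[:,0],P[:,1],.052-P[:,2]])+p
S=4;x0,y0=210,120
im=cv2.resize(im[y0:y0+145,x0:x0+175],None,fx=S,fy=S,interpolation=cv2.INTER_CUBIC)
for u in proj(f,Wp(np.vstack([box(.084,.03,0,.032),box(.056,.022,.096,.096)]))): cv2.circle(im,tuple(((u-[x0,y0]+.5)*S).astype(int)),3,(0,255,0),-1)
cv2.imwrite(sys.argv[1],im)
E
python3 ov.py pics/o1.png
```

```text
8.5 [0.5453 0.1226 0.2325] TCP in tray [-0.0007  0.127   0.134 ] tool axes in tray
 [[ 1.     -0.0003 -0.001 ]
 [-0.0003 -1.      0.0002]
 [-0.001  -0.0002 -1.    ]] 0.021327221908618545 [-0.1196 -0.2229 -1.4118]
```

View pics/o1.png

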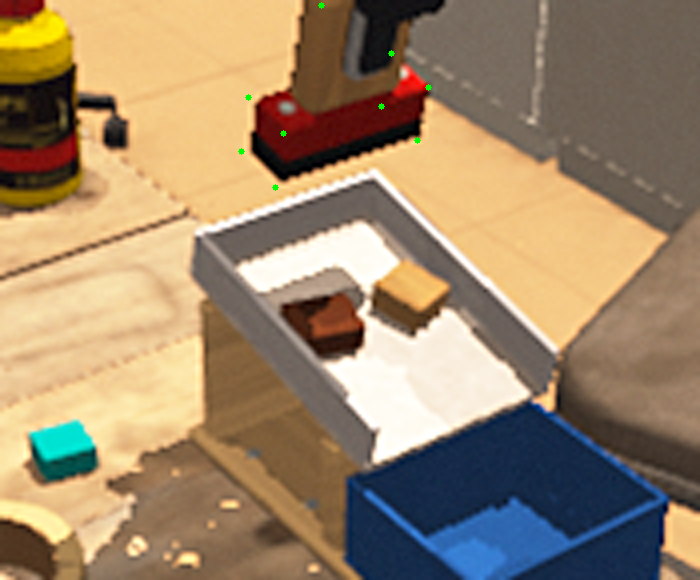

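Emit:
step_arm(moves=[-0.003,0.0345,-0.187,0,0,0,-0.003,0.0345,-0.187,0,0,0,-0.003,0.0345,-0.187,0,0,0,-0.003,0.0345,-0.187,0,0,0,-0.003,0.0345,-0.187,0,0,0,-0.003,0.0345,-0.187,0,0,0,-0.003,0.0345,-0.187,0,0,0,-0.003,0.0345,-0.187,0,0,0,0,0,0,0,0,0,0,0,0,0,0,0])

```text
clock: 9.55
eef_pos: [0.5445, 0.1361, 0.158]
eef_rot: [-2.932, 0.01, 0.001]
ft_force: [0.6, 0.4, -1.4]
finger_gap: 0.0211
finger_force: 59.1
```

```bash
python3 ov.py pics/o2.png
```

```text
9.55 [0.5445 0.1361 0.158 ] TCP in tray [-0.0015  0.1248  0.0584] tool axes in tray
 [[ 1.      0.0002 -0.0003]
 [ 0.0002 -1.      0.    ]
 [-0.0003 -0.     -1.    ]] 0.021144584808521643 [ 0.5811  0.3592 -1.4488]
```

View pics/o2.png

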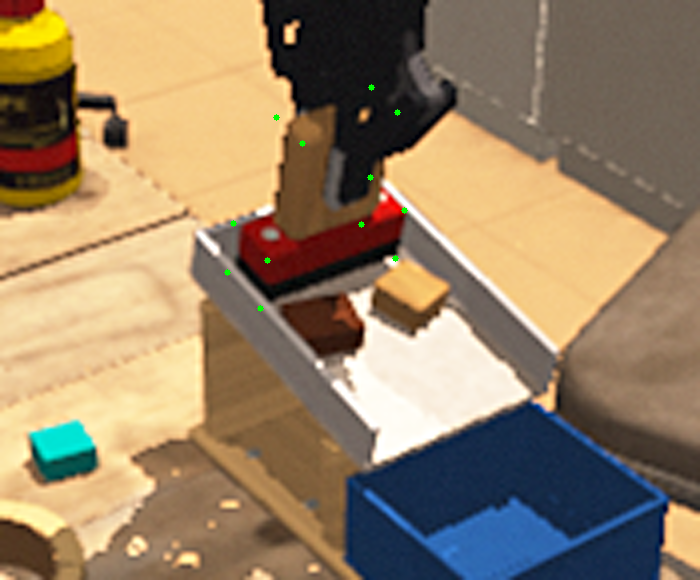

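The wiper sits between the back wall and the offcuts, with a small gap under it. I'll lower it a few mm while watching the force.

Emit:
step_arm(moves=[0,0.004,-0.02,0,0,0,0,0.004,-0.02,0,0,0,0,0.004,-0.02,0,0,0,0,0.004,-0.02,0,0,0,0,0,0,0,0,0])

```text
clock: 10.1
eef_pos: [0.5444, 0.1369, 0.154]
eef_rot: [-2.932, 0.01, 0.002]
ft_force: [0.2, -0.0, -1.3]
finger_gap: 0.0217
finger_force: 59.1
```

Emit:
step_arm(moves=[0,0.004,-0.02,0,0,0,0,0.004,-0.02,0,0,0,0,0,0,0,0,0])

```text
clock: 10.4
eef_pos: [0.5444, 0.1373, 0.152]
eef_rot: [-2.932, 0.01, 0.002]
ft_force: [0.2, -0.1, -1.7]
finger_gap: 0.0211
finger_force: 59.1
```

Emit:
step_arm(moves=[-0.001,-0.098,-0.021,0,0,0,-0.001,-0.098,-0.021,0,0,0,-0.001,-0.098,-0.021,0,0,0,-0.001,-0.098,-0.021,0,0,0,-0.001,-0.098,-0.021,0,0,0,-0.001,-0.098,-0.021,0,0,0,-0.001,-0.098,-0.021,0,0,0,-0.001,-0.098,-0.021,0,0,0,-0.001,-0.098,-0.021,0,0,0,-0.001,-0.098,-0.021,0,0,0,-0.001,-0.098,-0.021,0,0,0,-0.001,-0.098,-0.021,0,0,0,-0.001,-0.098,-0.021,0,0,0,-0.001,-0.098,-0.021,0,0,0,-0.001,-0.098,-0.021,0,0,0,-0.001,-0.098,-0.021,0,0,0,-0.001,-0.098,-0.021,0,0,0,-0.001,-0.098,-0.021,0,0,0])

```text
clock: 12.2
eef_pos: [0.5436, 0.0487, 0.1332]
eef_rot: [-2.932, 0.01, 0.001]
ft_force: [-0.3, 0.6, -1.5]
finger_gap: 0.0212
finger_force: 59.2
```

```bash
python3 ov.py pics/o3.png
```

```text
12.2 [0.5436 0.0487 0.1332] TCP in tray [-0.0017  0.034   0.0522] tool axes in tray
 [[ 1.      0.0002  0.    ]
 [ 0.0002 -1.     -0.0001]
 [ 0.      0.0001 -1.    ]] 0.021190310523834986 [-0.2873  0.6268 -1.4951]
```

View pics/o3.png

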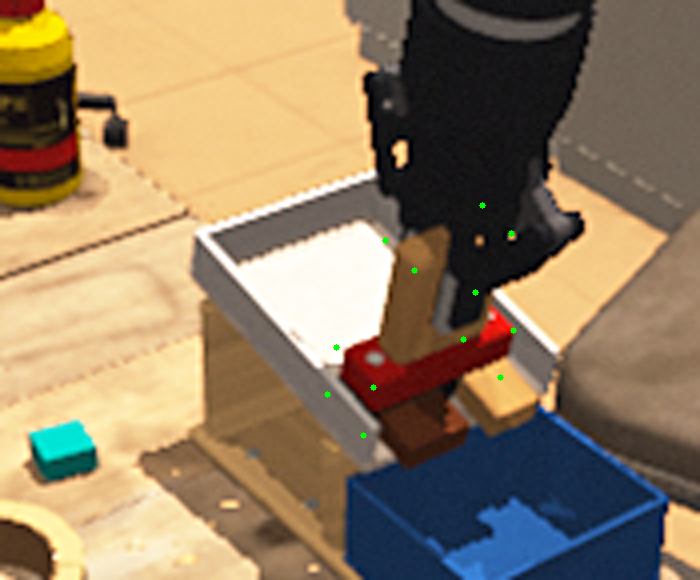

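Both offcuts are at the lip (dark about (425,430), pale about (500,395)), so I'll continue over it.

Emit:
step_arm(moves=[-0.001,-0.098,-0.021,0,0,0,-0.001,-0.098,-0.021,0,0,0,-0.001,-0.098,-0.021,0,0,0,-0.001,-0.098,-0.021,0,0,0,-0.001,-0.098,-0.021,0,0,0,-0.001,-0.098,-0.021,0,0,0,-0.001,-0.098,-0.021,0,0,0,-0.001,-0.098,-0.021,0,0,0,-0.001,-0.098,-0.021,0,0,0,-0.001,-0.098,-0.021,0,0,0,-0.001,-0.098,-0.021,0,0,0,0,0,0,0,0,0,0,0,0,0,0,0])

```text
clock: 13.55
eef_pos: [0.5431, -0.0048, 0.1217]
eef_rot: [-2.932, 0.01, 0.001]
ft_force: [-0.3, 0.8, -2.2]
finger_gap: 0.0216
finger_force: 59.2
```

Emit:
step_arm(moves=[0,0,0.4,0,0,0,0,0,0.6,0,0,0,0,0,0.6,0,0,0,0,0,0.6,0,0,0,0,0,0.4,0,0,0,0,0,0,0,0,0])

```text
clock: 14.15
eef_pos: [0.5449, -0.0042, 0.255]
eef_rot: [-2.933, 0.008, -0.008]
ft_force: [0.8, 0.3, -1.5]
finger_gap: 0.0216
finger_force: 59.2
```

```bash
cat > chk.py <<'E'
from h import *
import h
r,t=trayT([.5451,.0262,-.0071]); s=env.get_state(); print(s['clock'],s['eef_pos'],s['ft_force'])
for n in ['scene','side']:
    f=cams.grab_frame(n)
    for q in ['offcut_dark','offcut_pale','wiper_grip']:
        for g in regions_of(f,q):
            px=g['pixel']; col=f['pixels'][g['region']].mean(0) if g['region'].any() else 0
            print(n,q,np.round(px,0),g['confidence'],'bgr',np.round(col),'tray xy if z=.02:',r.inv().apply(planez(f,px,.02)-t)[:2])
E
python3 chk.py
```

```text
14.15 [ 0.5449 -0.0042  0.255 ] [ 0.8294  0.3124 -1.5469]
scene offcut_dark [328. 263.] 0.42 bgr [34. 47. 89.] tray xy if z=.02: [-0.017  -0.0469]
scene offcut_pale [336. 335.] 0.82 bgr [139. 152.  11.] tray xy if z=.02: [-0.1186 -0.1887]
scene offcut_pale [344. 253.] 0.79 bgr [ 82. 146. 191.] tray xy if z=.02: [ 0.0254 -0.0424]
scene offcut_pale [284. 286.] 0.79 bgr [ 91. 100.   7.] tray xy if z=.02: [-0.1222 -0.0517]
scene offcut_pale [385. 293.] 0.75 bgr [124.  42. 110.] tray xy if z=.02: [ 0.0141 -0.1643]
scene offcut_pale [225. 234.] 0.48 bgr [139. 152.  18.] tray xy if z=.02: [-0.133   0.1412]
scene wiper_grip [335. 162.] 0.67 bgr [30. 48. 98.] tray xy if z=.02: [0.2507 0.2474]
side offcut_dark [308. 258.] 0.6 bgr [60. 68. 98.] tray xy if z=.02: [-0.0154 -0.0298]
side offcut_pale [375. 307.] 0.85 bgr [139.  66. 126.] tray xy if z=.02: [ 0.0178 -0.1669]
side offcut_pale [304. 354.] 0.84 bgr [146. 161.  36.] tray xy if z=.02: [-0.1237 -0.1876]
side offcut_pale [263. 286.] 0.74 bgr [105. 114.  18.] tray xy if z=.02: [-0.1123 -0.0488]
side offcut_pale [333. 256.] 0.56 bgr [100. 148. 179.] tray xy if z=.02: [ 0.0252 -0.0452]
side offcut_pale [202. 218.] 0.49 bgr [161. 174.  25.] tray xy if z=.02: [-0.1288  0.1492]
side offcut_pale [323. 157.] 0.27 bgr [ 44.  62. 108.] tray xy if z=.02: [0.1819 0.2155]
side wiper_grip [324. 159.] 0.64 bgr [ 44.  61. 107.] tray xy if z=.02: [0.1799 0.2078]
```

Both offcuts lie in the box (tray frame about (-0.016,-0.04) and (0.025,-0.044)). Now I'll return the wiper.

Emit:
step_arm(moves=[-0.112,0.736,0,-0.375,0,0,-0.112,0.736,0,-0.375,0,0,-0.112,0.736,0,-0.375,0,0,-0.112,0.736,0,-0.375,0,0,-0.112,0.736,0,-0.375,0,0,-0.112,0.736,0,-0.375,0,0,-0.112,0.736,0,-0.375,0,0,-0.112,0.736,0,-0.375,0,0,0,0,0,0,0,0,0,0,-0.5,0,0,0,0,0,-0.7,0,0,0,0,0,-0.7,0,0,0,0,0,-0.7,0,0,0,0,0,-0.7,0,0,0,0,0,-0.4,0,0,0,0,0,0,0,0,0,0,0,0,0,0,0])

```text
clock: 16.25
eef_pos: [0.4984, 0.2895, 0.0669]
eef_rot: [-3.141, 0.012, 0.001]
ft_force: [0.6, 0.2, -0.7]
finger_gap: 0.0215
finger_force: 59.3
```

Run:
```python
from h import *
s=env.get_state(); print(s['clock'],s['eef_pos'],R.from_rotvec(s['eef_rot']).as_matrix()[:,2],s['ft_force'])
```

```text
16.25 [0.4984 0.2895 0.0669] [-0.0006  0.0002 -1.    ] [ 0.6052  0.2333 -0.6715]
```

Emit:
step_arm(moves=[0,0,-0.08,0,0,0,0,0,-0.08,0,0,0,0,0,-0.06,0,0,0,0,0,-0.04,0,0,0,0,0,0,0,0,0,0,0,0,0,0,0])

```text
clock: 16.85
eef_pos: [0.4983, 0.2896, 0.0538]
eef_rot: [-3.142, 0.011, -0.0]
ft_force: [-0.3, -0.6, -0.6]
finger_gap: 0.0215
finger_force: 59.3
```

Emit:
step_arm(moves=[0,0,-0.02,0,0,0,0,0,0,0,0,0])

```text
clock: 17.05
eef_pos: [0.4983, 0.2896, 0.0527]
eef_rot: [3.141, -0.011, -0.0]
ft_force: [-0.3, 0.8, -1.9]
finger_gap: 0.0212
finger_force: 59.3
```

Emit:
step_arm(moves=[0,0,-0.02,0,0,0,0,0,0,0,0,0])

```text
clock: 17.25
eef_pos: [0.4984, 0.2897, 0.052]
eef_rot: [3.142, -0.011, 0.0]
ft_force: [-0.6, -0.6, 1.4]
finger_gap: 0.0213
finger_force: 59.6
```

Emit:
step_arm(moves=[0,0,-0.012,0,0,0,0,0,0,0,0,0])

```text
clock: 17.45
eef_pos: [0.4984, 0.2897, 0.052]
eef_rot: [3.141, -0.011, 0.001]
ft_force: [-2.1, -0.9, 4.2]
finger_gap: 0.0213
finger_force: 60.3
```

Contact with the table. Release, then rise straight up.

Emit:
step_arm(moves=[0,0,0,0,0,0,0,0,0,0,0,0,0,0,0,0,0,0,0,0,0,0,0,0,0,0,0,0,0,0,0,0,0,0,0,0,0,0,0,0,0,0,0,0,0,0,0,0,0,0,0,0,0,0,0,0,0,0,0,0], claw=1)

```text
clock: 18.45
eef_pos: [0.4983, 0.2896, 0.0511]
eef_rot: [3.142, -0.011, -0.0]
ft_force: [-0.9, -0.6, -1.0]
finger_gap: 0.0853
finger_force: 0.0
```

Emit:
step_arm(moves=[0,0,0.2,0,0,0,0,0,0.4,0,0,0,0,0,0.6,0,0,0,0,0,0.8,0,0,0,0,0,0.8,0,0,0,0,0,0.6,0,0,0,0,0,0.4,0,0,0,0,0,0,0,0,0,0,0,0,0,0,0])

```text
clock: 19.35
eef_pos: [0.4982, 0.2896, 0.2414]
eef_rot: [3.141, -0.011, 0.001]
ft_force: [0.0, -0.4, -0.9]
finger_gap: 0.0853
finger_force: 0.0
```

```bash
python3 chk.py | grep -v -E 'bgr \[(139|91|124|146|105|161)'
python3 - <<'E'
from h import *
W=lambda p,P: R.from_euler('z',p[2]).apply(P)+[p[0],p[1],0]
fs=[cams.grab_frame('scene'),cams.grab_frame('side')]
ms=[regions_of(f,'wiper_grip')[0]['region'] for f in fs]
b=fitmask(fs,ms,[box(.084,.030,0,.032),box(.056,.022,.03,.096)],W,[.4984,.2897]); print('wiper',b.x,b.fun)
s=env.get_state(); print(s['clock'],s['eef_pos'],s['finger_gap'])
E
```

```text
19.35 [0.4982 0.2896 0.2414] [ 0.0054 -0.44   -0.878 ]
scene offcut_dark [331. 264.] 0.43 bgr [ 39.  61. 122.] tray xy if z=.02: [-0.0149 -0.0531]
scene offcut_pale [385. 292.] 0.86 bgr [141.  44. 124.] tray xy if z=.02: [ 0.0147 -0.1635]
scene offcut_pale [336. 333.] 0.56 bgr [154. 168.  15.] tray xy if z=.02: [-0.1153 -0.1851]
scene offcut_pale [341. 253.] 0.55 bgr [ 86. 146. 187.] tray xy if z=.02: [ 0.0218 -0.0384]
scene offcut_pale [233. 189.] 0.55 bgr [ 36.  61. 112.] tray xy if z=.02: [-0.0336  0.2792]
scene offcut_pale [284. 287.] 0.52 bgr [143. 157.  17.] tray xy if z=.02: [-0.1241 -0.0534]
scene wiper_grip [234. 192.] 0.95 bgr [ 35.  59. 110.] tray xy if z=.02: [-0.0365  0.268 ]
side offcut_dark [310. 260.] 0.53 bgr [ 61.  80. 126.] tray xy if z=.02: [-0.0146 -0.0343]
side offcut_pale [329. 252.] 0.82 bgr [102. 159. 192.] tray xy if z=.02: [ 0.0236 -0.035 ]
side offcut_pale [261. 287.] 0.77 bgr [163. 176.  22.] tray xy if z=.02: [-0.116  -0.0497]
side offcut_pale [202. 219.] 0.73 bgr [154. 168.  38.] tray xy if z=.02: [-0.1292  0.1468]
side offcut_pale [307. 352.] 0.72 bgr [170. 184.  23.] tray xy if z=.02: [-0.1188 -0.1865]
side wiper_grip [221. 172.] 0.97 bgr [ 53.  79. 125.] tray xy if z=.02: [-0.0355  0.267 ]
wiper [0.4991 0.2872 3.2297] 0.07787935054547579
19.95 [0.4982 0.2896 0.241 ] 0.08557273357234853
```

Run:
```python
from h import *
r,t=trayT([.5451,.0262,-.0071])
F=[cams.grab_frame('scene'),cams.grab_frame('side')]
# exact colour check: brown pixels inside the blue box's projected opening
for name,lo,hi in [('dark',(5,60,25),(14,255,150)),('pale',(12,70,150),(24,200,255))]:
    A=[];B=[]
    for f in F:
        m=np.zeros((420,560),np.uint8)
        C=np.array([t+R.from_euler('z',-.0071).apply([x,y,z-.075]) for x in(-.054,.054) for y in(-.081,.011) for z in(.012,.07)])
        cv2.fillConvexPoly(m,cv2.convexHull(proj(f,C).astype(np.int32)),255)
        k=cv2.inRange(cv2.cvtColor(f['pixels'],cv2.COLOR_BGR2HSV),lo,hi)&m
        n,l,st,ce=cv2.connectedComponentsWithStats(k); i=1+st[1:,4].argmax(); print(name,ce[i],st[i])
        c,d=ray(f,ce[i]); d/=np.linalg.norm(d); Q=np.eye(3)-np.outer(d,d); A.append(Q);B.append(Q@c)
        for z in(.02,.03,.04,.058): print(z,r.inv().apply(planez(f,ce[i],z)-t)[:2])
    print(name,np.linalg.lstsq(np.vstack(A),np.hstack(B),rcond=None)[0])
```

```text
dark [328.0562 258.7079] [321 254  14  11  89]
0.02 [-0.0098 -0.0378]
0.03 [-0.0177 -0.0445]
0.04 [-0.0257 -0.0512]
0.058 [-0.04   -0.0632]
dark [310.1946 260.557 ] [300 253  19  17 149]
0.02 [-0.0151 -0.0369]
0.03 [-0.0212 -0.043 ]
0.04 [-0.0273 -0.0492]
0.058 [-0.0383 -0.0603]
dark [ 0.5111 -0.0264  0.0503]
pale [343.2319 250.7826] [334 245  19  13 138]
0.02 [ 0.0299 -0.0362]
0.03 [ 0.0213 -0.0429]
0.04 [ 0.0127 -0.0496]
0.058 [-0.0028 -0.0617]
pale [331.1509 251.8443] [321 244  21  16 212]
0.02 [ 0.028  -0.0361]
0.03 [ 0.0212 -0.0423]
0.04 [ 0.0144 -0.0485]
0.058 [ 0.0022 -0.0596]
pale [ 0.5654 -0.0087  0.0309]
```

Both offcuts are well inside the box. The dark one is partly hidden by the box wall, and there is nothing inside for it to rest on higher up. The wiper stands free.

```bash
python3 -c "
from bench import order
print(order.sign_off())"
```

```text
the job is handed in; nothing more can be done
None
```

I swept both offcuts into the blue catch box, stood the wiper upright on the table and let go of it, and handed the job in at about 20 s on the robot's clock. The sign-off returned no verdict. My last camera checks put both offcuts inside the box, though its wall partly hid the dark one, so I judged its height by reasoning.

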